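# Scan two specimen labels and holster the scanner

## Robot

A 7-joint arm with a two-finger parallel gripper is mounted at the origin on a cart in front of the work surface, level with it; the furniture and walls round the work are solid. World frame = base frame: x ahead of the robot, y to its left, z up, the work surface at z = 0. Lengths are in m, angles in rad, forces in N, time in s.
With the tool pointing down it reaches from about 0.4 to 0.85 m from the base axis. Payload 10.4 kg.
Tool frame: the origin (TCP) lies midway between the tips of the shut fingers; the grasp point (between the pads) lies 19 mm behind it; z points along the fingers, y is the line along which they close (so a half turn about z gives the same grasp; the last joint's range is limited). The gripper opens to 87 mm and grips with 3 to 60 N. Pads are 19 mm wide; open, the fingers measure 117 mm over their backs; the gripper's body (75 mm by 190 mm) begins 51 mm behind the grasp point.
Start: joints at [-1.124, 0.332, -0.065, 1.46, 0.022, 1.35, -0.088], TCP at [0.283, 0.557, 0.223] pointing down, gripper open.
Joint ranges: [-2.6, 2.6], [-0.5, 2.12], [-1.47, 1.34], [0.16, 2.42], [-1.27, 4.41], [0.06, 2.06], [-2.6, 2.6]. Speed limits (rad/s): [2.22, 2.22, 2.79, 2.79, 3.14, 3.14, 3.14].

## Interface

Orientations are given as a rotation vector (axis times angle).
In Python, from station import ctrl gives the robot as it stands.
- The arm moves only by the tool move_arm, never from a script. Its argument "increments" is one flat list of numbers, 6 for each row, row after row: the shift along the tool's x, y, z as a fraction of full scale, then the turn, a rotation vector about the tool's x, y, z as a fraction of full scale. A call has 1 to 12 rows; each row is the pose to reach, as a shift and turn from the pose commanded when the call began, along the tool's axes at that moment; what a row does not reach only later rows make up. Full scale, the value 1, is 0.1 m for a shift and 90 degrees for a turn. A row lasts 1/12 s, in which the tool goes at most 41.7 mm and 7.16 degrees, less where a joint would pass 70% of its speed; a pose out of reach is approached as far as the arm can. A call with a number of a shift or a turn outside -1 to 1 is refused whole. A call with a gripper value outside its range is refused whole. "jaw" is the opening, from 0 (shut) to 1 (fully open), set as the call begins (left out, the last holds). The fingers move at their own pace and stop on an object; the grip force is fixed at half the most. Time passes only in rows, so rows that repeat a pose let the fingers close. It gives the time, the measured TCP pose, the force, the opening and the grip force at its end, in the units of the state.
- ctrl.sense(): the state, without advancing time (a new reading comes with each control period).
- ctrl.capture(name): name is "scene" or "top" or "wrist"; returns a dict with "pixels" (384x512x3 uint8, blue, green, red), "mtx" (3x3 intrinsics, pixels), "R" (3x3) and "t" (3): a world point X has camera coordinates R X + t. Camera axes: x right, y down, z forward; pixel columns grow to the right and rows downward; lengths in m; the calibration is good to about 2 mm. The wrist camera is an equidistant fisheye: a pixel r from the principal point sees the ray r / f radians off the axis. A picture is of the moment at which its call begins. There is no depth.
- ctrl.finish_job(): hands the job in; it is judged then, once.
The state is a dict: "clock": time; "joint_pos": joint angles; "dq": joint speeds; "joint_torque": joint torques, N m; "tcp_pos": TCP position; "ee_rot": TCP orientation; "ft_force": force on the tool from outside, world axes, zero at the start; "wrist_torque": the same for the moment, N m; "opening": opening from 0.0 (shut) to 1.0 (fully open); "gripper_force": force on a finger pad.
Only numpy, scipy, OpenCV 4.12 (cv2) and the standard library are available. Lean on these libraries where they do the work, as an engineer would, in place of code of your own. Each camera call takes 0.05 s, during which the arm holds its last target. There are 200 camera calls.

## Task

Pick up the stick scanner and book in the two specimen trays: first hold it still for a good second with its beam square on the middle of the high label (in front of the canister of tubes), window about 75 mm from the paper, then do the same at the low label (in front of the pipette-tip tub). Touch neither label nor tray with the scanner, then slide the scanner nose first into its holster until it is fully home, and let go. Leave everything else standing where it is.

Things in the scene. Friction and masses are not known exactly. Their poses are not given: they have to be found in the camera images.
- scanner: the stick barcode scanner: a white bar lying flat, 150 long (its x, nose at +x), 28 wide (y), 24 high (z), 0.11 kg; origin at the centre of its underside. Dark grip rings from x = -62 to -24 mm; black nose, its last 10 mm only 22x18. Grip it by the rings (about x = -42), across its width: the front 90 mm go into the holster
- scanner_window (a point): centre of the scanner's glass window, at the tip of its nose (75, 0, 12 mm in the scanner's frame); the beam leaves along the scanner's +x
- scanner_focus (a point): point on the beam 75 mm ahead of the window (150, 0, 12 mm in the scanner's frame), where it reads best
- holster: the fixed grey holster on the bench: a level rectangular sleeve; origin on the bench under the middle of its mouth, +x points into the bore. Bore 32 wide, 28 high, floor 10 above the bench, 90 deep to a closed end; outside 95x42x43 on a base plate 70 wide; slanted lips reach 9 out of the mouth. Fully home, the scanner's rear 60 mm stick out
- holster_end (a point): point on the bore's closed end (90, 0, 22 mm in the holster's frame) where the middle of the scanner's nose comes when it is fully home
- tall_tray_label: the tall tray's paper bar-code label, 56 wide (y) by 38 high (z), on a 66x46 tilting plate between two uprights (78 over all), in front of the white canister with glass tubes (diameter 84, the tubes up to 274); origin at the middle of the label's face, 150 above the bench; +x points square into the label, the way the beam must go, so it dips as the plate leans back
- low_tray_label: the low tray's paper bar-code label, 56 wide (y) by 38 high (z), on a 66x46 tilting plate between two uprights (78 over all), in front of the clear open tub with pipette tips (100x125, 107 high); origin at the middle of the label's face, 80 above the bench; +x points square into the label, the way the beam must go, so it dips as the plate leans back
- bystander_reagent_bottle: bystander, loose: clear bottle with screw cap, diameter 58, 135 tall mm; origin at the centre of its underside
- bystander_beaker: bystander, loose: clear glass beaker, diameter 52, 67 tall mm; origin at the centre of its underside
- bystander_jar_3: bystander, loose: clear sample jar with cap, diameter 50, 57 tall mm; origin at the centre of its underside
- bystander_dropper_1: bystander, loose: dropper bottle with pointed cap, diameter 33, 83 tall mm; origin at the centre of its underside
- bystander_marker: bystander, loose: marker pen lying along its y axis, 17x135x16 mm; origin at the centre of its underside
- bystander_label_tape: bystander, loose: roll of tape lying flat, diameter 103, 25 high mm; origin at the centre of its underside
- bystander_timer: bystander, loose: white digital timer, 35x66x63 mm; origin at the centre of its underside
- tall_tray: the fixed tall tray that carries the label and its container; origin on the bench under the label's middle, +x away from the reader; it reaches from 15 mm in front of the origin to 157 behind
- low_tray: the fixed low tray that carries the label and its container; origin on the bench under the label's middle, +x away from the reader; it reaches from 15 mm in front of the origin to 157 behind
There are look-alikes about, which are no part of the job. Of the things that look like the scanner, take the one that is farthest from the robot's base at the start.

How it is judged:
By the outcome, as a careful person would: the job done as asked, in the order asked, and still so for the second after the job is handed in, with the robot touching nothing.
It also fails if it takes over 72 s, if anything falls off the work surface, if the arm or the gripper's body presses on something with over 40 N, if the wrist force passes 120 N, or if a joint passes its speed limit or range.

## Working session

There is one attempt and no reset: what is moved stays moved. The work goes in short steps, Python scripts to look and compute and a tool call to move; the robot and the scene stay as the last step left them, time stands still between calls to the robot, and variables do not carry over. Pictures are saved under pics/ and viewed, at most 10 in all, crops included, and the job is handed in when it is done.

Besides the shell and the picture viewer there is one more tool, called after "Call:" by a JSON object that holds its "api" and its "payload". move_arm: Moves the arm, as the interface text tells. Shift numbers are shares of 0.1 m and turn numbers shares of 90 degrees, none past 1 either way. Its arguments: {"type":"object","properties":{"increments":{"type":"array","items":{"type":"number","minimum":-1,"maximum":1}},"jaw":{"type":"number"}},"required":["increments"]}

```bash
mkdir -p pics; ls
python3 - <<'E'
from station import ctrl
import cv2,pickle
d={}
for n in("scene","top","wrist"):
    c=ctrl.capture(n);d[n]=c
    cv2.imwrite(f"pics/{n}0.png",c["pixels"])
    print(n,c["mtx"].tolist(),c["R"].round(4).tolist(),c["t"].round(4).tolist())
pickle.dump(d,open("d0.pkl","wb"))
s=ctrl.sense();print(s)
a=cv2.resize(d["top"]["pixels"],(800,600),interpolation=cv2.INTER_CUBIC);cv2.imwrite("pics/topL.png",a)
a=cv2.resize(d["scene"]["pixels"],(800,600),interpolation=cv2.INTER_CUBIC);cv2.imwrite("pics/sceneL.png",a)
E
```

```text
pics
scene [[373.9654721741773, 0.0, 258.16856843979485], [0.0, 373.9654721741773, 194.26470572629123], [0.0, 0.0, 1.0]] [[0.4395, -0.898, -0.0204], [-0.5198, -0.2357, -0.8211], [0.7326, 0.3715, -0.5704]] [-0.2709, 0.4085, 0.758]
top [[455.5125161207, 0.0, 256.4735366388051], [0.0, 455.5125161207, 186.6457633387734], [0.0, 0.0, 1.0]] [[-0.0212, -0.9997, -0.0081], [-0.9799, 0.0224, -0.198], [0.1981, 0.0038, -0.9802]] [-0.0112, 0.59, 1.5089]
wrist [[297.3186396354542, 0.0, 259.3532059083755], [0.0, 297.3186396354542, 190.57203249250617], [0.0, 0.0, 1.0]] [[0.4529, 0.8916, -0.0018], [0.8576, -0.4351, 0.2743], [0.2438, -0.1258, -0.9616]] [-0.6244, -0.0329, 0.3903]
{'clock': 0.15, 'joint_pos': array([-1.12358606,  0.33272802, -0.06470418,  1.46072756,  0.02160851,
        1.34992656, -0.0885018 ]), 'dq': array([-5.61845730e-04, -2.41802724e-03,  1.74435293e-06, -3.45808231e-03,
        5.96501480e-04, -2.59600303e-04,  2.02524907e-03]), 'joint_torque': array([ 7.21504457e-04, -6.23639417e+01,  2.46765657e-02, -3.90139139e+01,
       -6.13434473e-02,  3.73379316e-02,  1.13177077e-04]), 'tcp_pos': array([0.28281597, 0.557021  , 0.22194586]), 'ee_rot': array([-7.31129701e-01, -3.05512453e+00,  1.68868278e-03]), 'ft_force': array([ 0.25160352, -0.45162771, -0.82875343]), 'wrist_torque': array([-0.00870409, -0.00707962, -0.03369469]), 'gripper_force': 0.0, 'opening': 1.004097420283957}
```

View pics/topL.png

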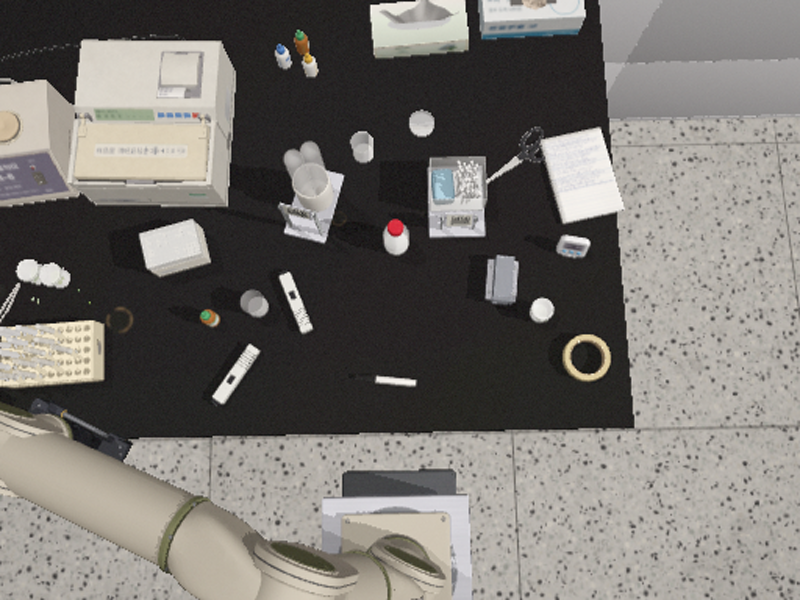

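View pics/sceneL.png

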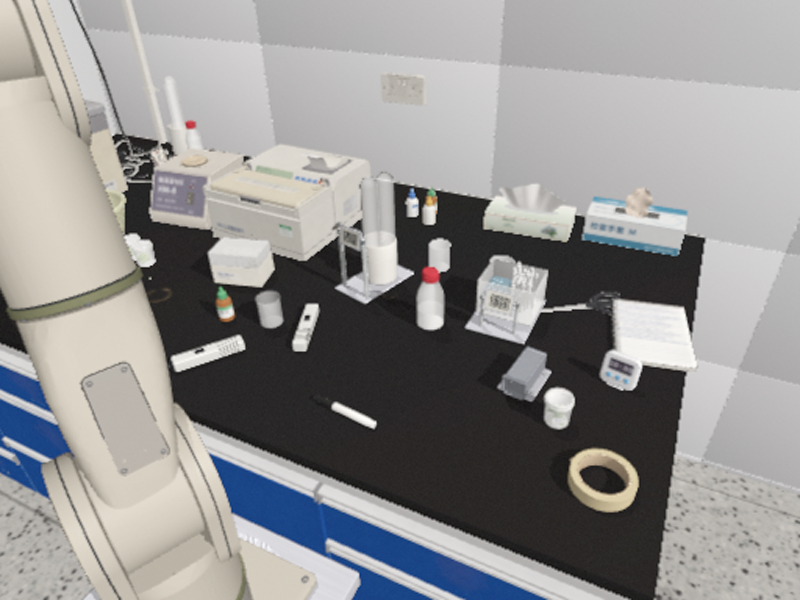

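The far scanner is at about (295,302) in the enlarged top view, and its look-alike at (236,374). The tall tray is at (310,205), the low tray at (458,200) and the holster at (502,280). I'll crop for closer reading.

```bash
cat > h.py <<'E'
import numpy as np,cv2,pickle
from scipy.spatial.transform import Rotation as Ro
def ray(c,uv):
    uv=np.asarray(uv,float);K=c["mtx"]
    p=np.array([(uv[0]-K[0,2])/K[0,0],(uv[1]-K[1,2])/K[1,1]])
    if c.get("fish"):
        r=np.hypot(*p);d=np.array([*(p/max(r,1e-9)*np.sin(r)),np.cos(r)])
    else: d=np.array([*p,1.])
    R=np.array(c["R"]);return -R.T@np.array(c["t"]),R.T@d
def onz(c,uv,z):
    o,d=ray(c,uv);return o+d*(z-o[2])/d[2]
def proj(c,X):
    K=c["mtx"];X=np.atleast_2d(X);q=X@np.array(c["R"]).T+np.array(c["t"])
    if c.get("fish"):
        rr=np.hypot(q[:,0],q[:,1]);th=np.arctan2(rr,q[:,2]);p=q[:,:2]/rr[:,None]*th[:,None]
    else:p=q[:,:2]/q[:,2:]
    return p*K[0,0]+K[:2,2]
def shot(n):
    from station import ctrl
    c=ctrl.capture(n);c["fish"]=(n=="wrist");return c
def crop(c,x,y,w,h,s,f,g=10):
    a=cv2.resize(c["pixels"][y:y+h,x:x+w],None,fx=s,fy=s,interpolation=cv2.INTER_CUBIC)
    for u in range(-(-x//g)*g,x+w,g):cv2.putText(a,str(u),(int((u-x)*s),10),0,.3,(0,255,255),1);cv2.line(a,(int((u-x+.5)*s),12),(int((u-x+.5)*s),18),(0,255,255),1)
    for v in range(-(-y//g)*g,y+h,g):cv2.putText(a,str(v),(0,int((v-y+.5)*s)+4),0,.3,(0,255,255),1)
    cv2.imwrite(f,a)
E
python3 - <<'E'
from h import *
d=pickle.load(open("d0.pkl","rb"));c=d["top"]
crop(c,130,85,220,140,3.6,"pics/topcrop.png")
k=.64
for n,p,z in [("far",(295,302),.02),("near",(236,374),.02),("holster",(502,280),.043),("tall",(310,205),0),("low",(458,220),0),("timer",(573,246),.06),("jar",(541,310),.05),("bottle",(396,240),.1),("beaker",(254,303),.05),("drop",(210,318),.05),("marker",(390,380),.01)]:
    print(n,onz(c,np.array(p)*k,z).round(3))
E
```

```text
far [0.579 0.215 0.02 ]
near [0.42  0.344 0.02 ]
holster [ 0.614 -0.25   0.043]
tall [0.814 0.185 0.   ]
low [ 0.769 -0.161  0.   ]
timer [ 0.684 -0.41   0.06 ]
jar [ 0.543 -0.332  0.05 ]
bottle [ 0.696 -0.016  0.1  ]
beaker [0.573 0.301 0.05 ]
drop [0.542 0.397 0.05 ]
marker [0.4   0.004 0.01 ]
```

View pics/topcrop.png

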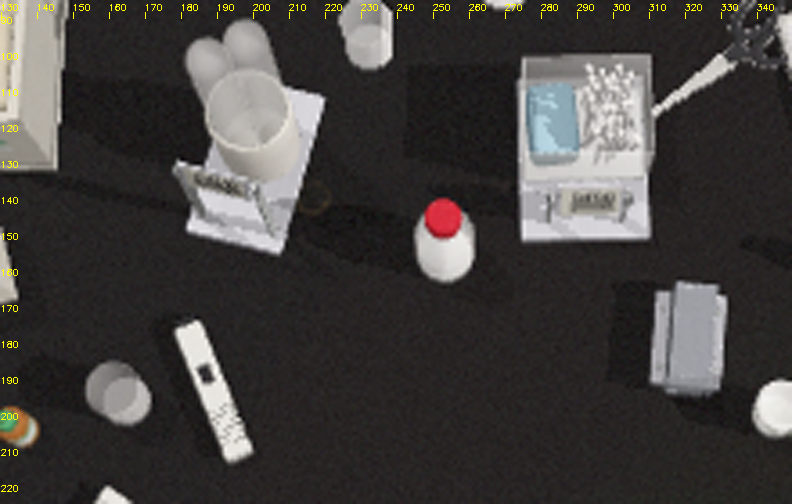

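```bash
cat >> h.py <<'E'
def inc(cur,tgt):
    """cur,tgt=(pos,R). fractions in tool axes"""
    return np.r_[cur[1].T@(tgt[0]-cur[0])/.1,Ro.from_matrix(cur[1].T@tgt[1]).as_rotvec()/(np.pi/2)]
def state():
    from station import ctrl
    s=ctrl.sense();return np.array(s["tcp_pos"]),Ro.from_rotvec(s["ee_rot"]).as_matrix(),s
E
python3 - <<'E'
from h import *
p,R,s=state();print(R.round(3))
d=pickle.load(open("d0.pkl","rb"));c=d["wrist"]
print("cam in tool",R.T@(-c["R"].T@c["t"]-p),"cam axes in tool",(c["R"]@R).round(3))
# target: tool down, x fwd? 
X=np.array([-.0,-1,0])
t=d["top"]
for uv in [(180,175),(185,174),(193.5,211.5),(199.5,209)]:print(onz(t,uv,.024).round(3))
crop(d["scene"],100,180,120,80,6.5,"pics/sc1.png")
E
```

```text
[[-0.892  0.453 -0.   ]
 [ 0.453  0.892 -0.001]
 [-0.    -0.001 -1.   ]]
cam in tool [ 0.07530381  0.00025341 -0.1613077 ] cam axes in tool [[-0.     1.     0.001]
 [-0.962 -0.    -0.274]
 [-0.274 -0.001  0.962]]
[0.645 0.246 0.024]
[0.648 0.228 0.024]
[0.513 0.197 0.024]
[0.522 0.176 0.024]
```

View pics/sc1.png

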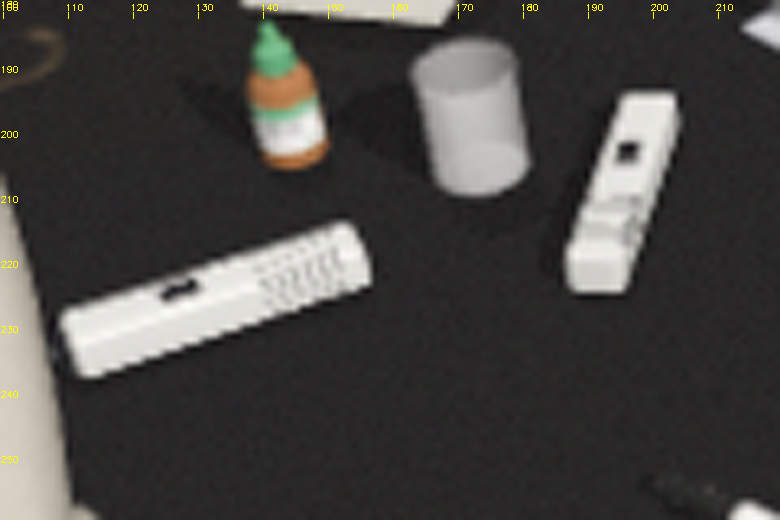

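The crop shows the far scanner's rings at its robot-side end (200,215). Its nose points away from the robot, and a beaker stands about 30 mm to its left. Next I'll survey with the wrist camera.

```bash
cat >> h.py <<'E'
def plan(tpos,tR,n,cur=None,dec=2):
    """n calls from current to target, straight line; prints the row for each call (rounded, tracked)"""
    if cur is None:p,R,_=state()
    else:p,R=cur
    p0,R0=p.copy(),R.copy();rv=Ro.from_matrix(R0.T@tR).as_rotvec()
    for k in range(1,n+1):
        g=(p0+(tpos-p0)*k/n,R0@Ro.from_rotvec(rv*k/n).as_matrix())
        v=inc((p,R),g).round(dec)+0.;print(k,v.tolist())
        p=p+R@v[:3]*.1;R=R@Ro.from_rotvec(v[3:]*np.pi/2).as_matrix()
    return p,R
def down(yaw,pitch=0):
    """tool x = -(heading), tool z down; heading yaw (deg), nose dips by pitch (deg)"""
    y,q=np.radians([yaw,pitch]);h=np.array([np.cos(y)*np.cos(q),np.sin(y)*np.cos(q),-np.sin(q)])
    l=np.array([-np.sin(y),np.cos(y),0]);x=-h;yy=l  # y axis
    z=np.cross(x,yy)
    return np.c_[x,yy,z]
E
python3 - <<'E'
from h import *
print(down(0))
c=plan(np.array([.48,.2,.30]),down(0),4)
E
```

```text
[[-1. -0. -0.]
 [-0.  1.  0.]
 [ 0.  0. -1.]]
1 [-0.84, -0.57, -0.19, 0.0, 0.0, -0.07]
2 [-0.78, -0.67, -0.2, 0.0, 0.0, -0.08]
3 [-0.69, -0.75, -0.19, 0.0, 0.0, -0.07]
4 [-0.6, -0.82, -0.2, 0.0, 0.0, -0.08]
```

Call:
{"api": "move_arm", "payload": {"increments": [-0.84, -0.57, -0.19, 0, 0, -0.07, -0.84, -0.57, -0.19, 0, 0, -0.07, -0.84, -0.57, -0.19, 0, 0, -0.07], "jaw": 1}}

```text
clock: 0.4
tcp_pos: [0.3352, 0.4645, 0.2422]
ee_rot: [0.567, 3.088, -0.001]
ft_force: [1.8, -1.3, 0.5]
opening: 0.998
gripper_force: 0.0
```

Call:
{"api": "move_arm", "payload": {"increments": [-0.78, -0.67, -0.2, 0, 0, -0.08, -0.78, -0.67, -0.2, 0, 0, -0.08, -0.78, -0.67, -0.2, 0, 0, -0.08]}}

```text
clock: 0.65
tcp_pos: [0.3841, 0.3742, 0.2624]
ee_rot: [0.372, 3.118, -0.0]
ft_force: [1.1, 0.5, 0.8]
opening: 0.999
gripper_force: 0.0
```

Call:
{"api": "move_arm", "payload": {"increments": [-0.69, -0.75, -0.19, 0, 0, -0.07, -0.69, -0.75, -0.19, 0, 0, -0.07, -0.69, -0.75, -0.19, 0, 0, -0.07]}}

```text
clock: 0.9
tcp_pos: [0.4338, 0.2845, 0.2816]
ee_rot: [0.202, 3.133, -0.0]
ft_force: [1.7, -0.6, 0.2]
opening: 0.998
gripper_force: 0.0
```

Call:
{"api": "move_arm", "payload": {"increments": [-0.6, -0.82, -0.2, 0, 0, -0.08, -0.6, -0.82, -0.2, 0, 0, -0.08, -0.6, -0.82, -0.2, 0, 0, -0.08, -0.6, -0.82, -0.2, 0, 0, -0.08, -0.6, -0.82, -0.2, 0, 0, -0.08]}}

```text
clock: 1.32
tcp_pos: [0.4811, 0.1993, 0.3007]
ee_rot: [0.003, 3.141, 0.001]
ft_force: [-0.3, 0.6, -0.3]
opening: 0.999
gripper_force: 0.0
```

Run:
```python
from h import *
p,R,s=state();print(p,s["joint_pos"].round(2),s["clock"])
c=shot("wrist");pickle.dump(c,open("w1.pkl","wb"))
crop(c,0,0,512,384,1.56,"pics/w1.png",20)
plan(np.array([.48,-.2,.30]),down(0),4)
```

```text
[0.48107123 0.19932967 0.30065412] [-0.65  0.06  0.18  1.62 -0.01  1.46  1.1 ] 1.3167
1 [0.0, -1.0, 0.0, 0.0, 0.0, 0.0]
2 [0.0, -1.0, 0.0, 0.0, 0.0, 0.0]
3 [0.01, -1.01, 0.0, 0.0, 0.0, 0.0]
4 [0.0, -1.0, 0.0, 0.0, 0.0, 0.0]
```

View pics/w1.png

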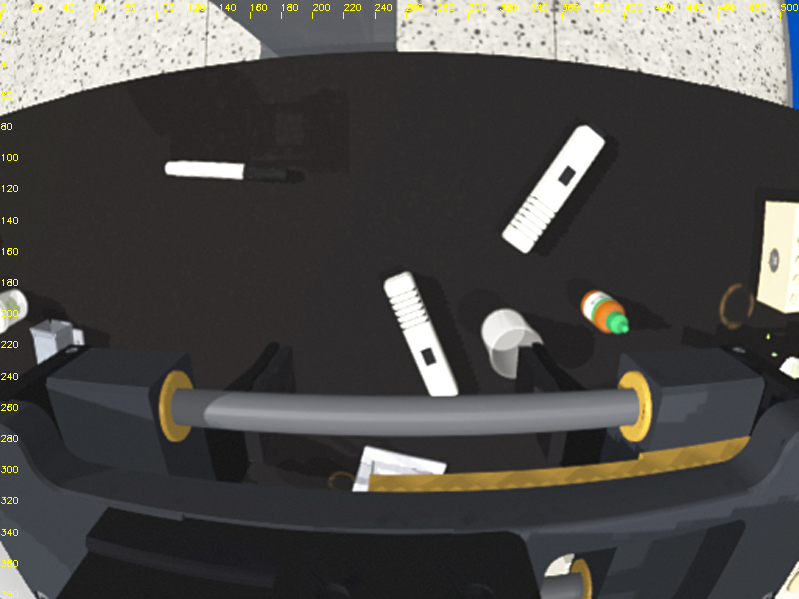

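The wrist image shows the scanner's rear end at about (255,176), its rings and its button; the hand blocks the view ahead. Turning the tool x axis towards +y will let the camera see the labels and the holster.

Run:
```python
from h import *
c=plan(np.array([.64,.1,.35]),down(-90),2)
plan(np.array([.64,-.25,.35]),down(-90),4,c)
```

```text
1 [-0.8, -0.5, -0.25, 0.0, 0.0, 0.5]
2 [-0.92, 0.2, -0.25, 0.0, 0.0, 0.5]
1 [-0.88, 0.0, 0.0, 0.0, 0.0, 0.0]
2 [-0.87, 0.0, 0.0, 0.0, 0.0, 0.0]
3 [-0.88, 0.0, 0.0, 0.0, 0.0, 0.0]
4 [-0.87, 0.0, 0.0, 0.0, 0.0, 0.0]
```

Call:
{"api": "move_arm", "payload": {"increments": [-0.8, -0.5, -0.25, 0, 0, 0.5, -0.8, -0.5, -0.25, 0, 0, 0.5, -0.8, -0.5, -0.25, 0, 0, 0.5, -0.8, -0.5, -0.25, 0, 0, 0.5, -0.8, -0.5, -0.25, 0, 0, 0.5, -0.8, -0.5, -0.25, 0, 0, 0.5, -0.8, -0.5, -0.25, 0, 0, 0.5]}}

```text
clock: 1.95
tcp_pos: [0.5599, 0.1527, 0.3248]
ee_rot: [-1.207, -2.899, 0.001]
ft_force: [-0.2, -0.5, -0.1]
opening: 1.0
gripper_force: 0.0
```

Call:
{"api": "move_arm", "payload": {"increments": [-0.92, 0.2, -0.25, 0, 0, 0.5, -0.92, 0.2, -0.25, 0, 0, 0.5, -0.92, 0.2, -0.25, 0, 0, 0.5, -0.92, 0.2, -0.25, 0, 0, 0.5, -0.92, 0.2, -0.25, 0, 0, 0.5, -0.92, 0.2, -0.25, 0, 0, 0.5, -0.92, 0.2, -0.25, 0, 0, 0.5, -0.92, 0.2, -0.25, 0, 0, 0.5, -0.92, 0.2, -0.25, 0, 0, 0.5]}}

```text
clock: 2.7
tcp_pos: [0.6395, 0.1016, 0.3499]
ee_rot: [-2.215, -2.227, 0.001]
ft_force: [0.0, -0.2, 0.2]
opening: 1.0
gripper_force: 0.0
```

Run:
```python
from h import *
p,R,s=state();print(p,s["joint_pos"].round(2),s["clock"])
c=shot("wrist");pickle.dump(c,open("w2.pkl","wb"))
```

```text
[0.63950339 0.10158848 0.34991684] [-0.56  0.38  0.48  1.19 -0.17  1.62 -0.11] 2.7
```

Call:
{"api": "move_arm", "payload": {"increments": [-0.88, 0, 0, 0, 0, 0, -0.88, 0, 0, 0, 0, 0, -0.88, 0, 0, 0, 0, 0]}}

```text
clock: 3.0
tcp_pos: [0.6394, 0.0032, 0.3511]
ee_rot: [2.226, 2.213, -0.003]
ft_force: [0.2, -1.6, 1.4]
opening: 1.0
gripper_force: 0.0
```

Call:
{"api": "move_arm", "payload": {"increments": [-0.88, 0, 0, 0, 0, 0, -0.88, 0, 0, 0, 0, 0, -0.88, 0, 0, 0, 0, 0]}}

```text
clock: 3.25
tcp_pos: [0.6387, -0.0849, 0.3509]
ee_rot: [2.227, 2.212, -0.004]
ft_force: [-0.2, -1.3, 0.1]
opening: 1.001
gripper_force: 0.0
```

Call:
{"api": "move_arm", "payload": {"increments": [-0.88, 0, 0, 0, 0, 0, -0.88, 0, 0, 0, 0, 0, -0.88, 0, 0, 0, 0, 0]}}

```text
clock: 3.5
tcp_pos: [0.6382, -0.1727, 0.3505]
ee_rot: [2.227, 2.213, -0.005]
ft_force: [-0.3, -1.5, 0.4]
opening: 0.999
gripper_force: 0.0
```

Call:
{"api": "move_arm", "payload": {"increments": [-0.88, 0, 0, 0, 0, 0, -0.88, 0, 0, 0, 0, 0, -0.88, 0, 0, 0, 0, 0, -0.88, 0, 0, 0, 0, 0, -0.88, 0, 0, 0, 0, 0]}}

```text
clock: 3.92
tcp_pos: [0.6404, -0.2521, 0.3502]
ee_rot: [-2.219, -2.223, -0.0]
ft_force: [0.1, 0.0, -0.2]
opening: 0.999
gripper_force: 0.0
```

Run:
```python
from h import *
p,R,s=state();print(p,s["joint_pos"].round(2),s["clock"])
c=shot("wrist");pickle.dump(c,open("w3.pkl","wb"))
b=pickle.load(open("w2.pkl","rb"))
A=np.vstack([b["pixels"][:300],c["pixels"][:300]]);
a=cv2.resize(A,(512,600));
cv2.imwrite("pics/w23.png",a)
```

```text
[ 0.64044263 -0.25211644  0.35018755] [-0.04  0.5   0.59  1.05 -0.27  1.66  0.47] 3.9167
```

View pics/w23.png

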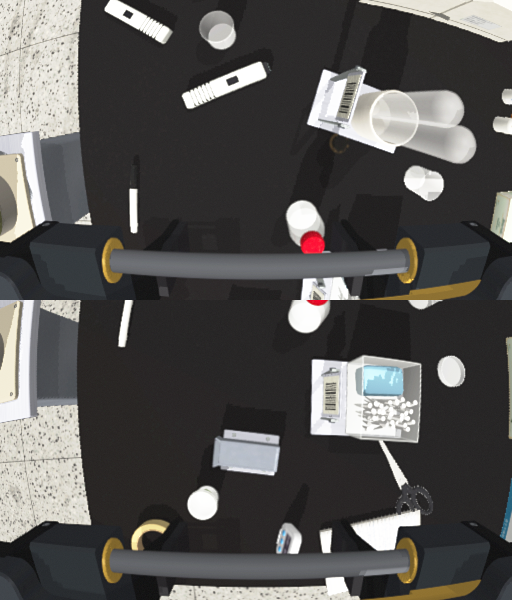

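Run:
```python
from h import *
b=pickle.load(open("w2.pkl","rb"));c=pickle.load(open("w3.pkl","rb"))
T=[(b,180,55,95,60),(c,206,125,80,60),(b,308,60,64,95),(c,309,55,40,90)]
pos=[(0,0),(0,260),(385,0),(640,0)]
M=np.zeros((520,800,3),np.uint8)
for (q,x,y,w,h),(X,Y) in zip(T,pos):
    crop(q,x,y,w,h,4,"t.png");t=cv2.imread("t.png");M[Y:Y+t.shape[0],X:X+t.shape[1]]=t
cv2.imwrite("pics/mix.png",M)
```

```text
(no output)
```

View pics/mix.png

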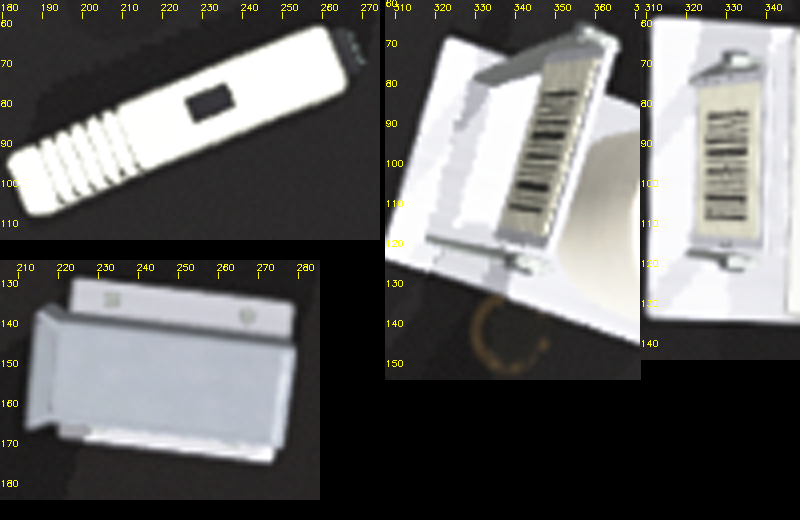

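The mixed crop shows the scanner, with its white front ending at (265,70) and its black nose tip at about (269,67). It also shows both labels with clear corners, and the holster with its mouth and lips on the robot side (left). Next I'll fit poses.

```bash
cat > fit.py <<'E'
from h import *
from scipy.optimize import least_squares
b=pickle.load(open("w2.pkl","rb"));c=pickle.load(open("w3.pkl","rb"))
def nat(pts,ox,oy,X=0,Y=0):
    p=np.array(pts,float)-[X,Y];return (p+.5)/4-.5+[ox,oy]
def lab(cam,px,z,x0):
    L=np.array([[0,28,19],[0,28,-19],[0,-28,19],[0,-28,-19]])/1e3  # yl+,z+...
    def W(v):
        Rr=Ro.from_euler("ZY",[v[2],v[3]]).as_matrix()  # +x dips for positive Y rot
        return L@Rr.T+[v[0],v[1],z]
    r=least_squares(lambda v:(proj(cam,W(v))-px).ravel(),x0+[0,.5])
    print("xy",r.x[:2].round(4),"yaw,dip deg",np.degrees(r.x[2:]).round(1),"res",r.fun.round(2));return r.x
# order: (+y,+z),(+y,-z),(-y,+z),(-y,-z); image up=+y, right=+x(top of leaning label)
tall=lab(b,nat([(593,62),(547,60),(544,240),(498,232)],308,60,385),.150,[.8,.19])
low=lab(c,nat([(757,84),(700,82),(762,236),(695,234)],309,55,640),.080,[.76,-.16])
f=lambda cam,pt,z,*o:onz(cam,nat([pt],*o)[0],z)
S=(180,55)
e=[f(b,p,.012,*S) for p in [(20,186),(335,57),(358,48)]]
e1=[f(b,p,.024,*S) for p in [(42,140),(322,27),(30,215),(347,85)]]
print("scanner axis",np.round(e,4),[np.linalg.norm(e[0]-x).round(4) for x in e[1:]])
for q in(0,2):d=e1[q+1]-e1[q];print("edge yaw",np.degrees(np.arctan2(d[1],d[0])).round(1),e1[q].round(4))
H=(206,125,0,260)
for n,p,z in [("topUL",(58,322),.043),("topUR",(295,350),.043),("topLR",(283,445),.043),("topLL",(48,425),.043),("bUL",(72,280),.005),("bUR",(293,303),.005),("bLL",(58,437),.005),("bLR",(272,462),.005)]:
    print(n,f(c,p,z,*H).round(4))
E
python3 fit.py
```

```text
xy [0.7473 0.1947] yaw,dip deg [-14.6   6.6] res [ 0.27 -0.43 -0.65  1.79  0.08 -0.48  0.24 -0.75]
xy [ 0.7437 -0.1541] yaw,dip deg [ 0.6 23.7] res [ 0.83 -1.03 -0.6   1.31 -0.71  0.08  0.48 -0.29]
scanner axis [[0.5122 0.1909 0.012 ]
 [0.6448 0.243  0.012 ]
 [0.6543 0.247  0.012 ]] [np.float64(0.1425), np.float64(0.1527)]
edge yaw 21.2 [0.5249 0.2094 0.024 ]
edge yaw 21.6 [0.5194 0.1783 0.024 ]
topUL [ 0.5779 -0.2272  0.043 ]
topUR [ 0.6719 -0.2387  0.043 ]
topLR [ 0.6676 -0.2773  0.043 ]
topLL [ 0.5728 -0.269   0.043 ]
bUL [ 0.5792 -0.2133  0.005 ]
bUR [ 0.6734 -0.2234  0.005 ]
bLL [ 0.5716 -0.2819  0.005 ]
bLR [ 0.6651 -0.2931  0.005 ]
```

Call:
{"api": "move_arm", "payload": {"increments": [0.2, 0.2, 0.7, 0, 0, 0, 0.2, 0.2, 0.7, 0, 0, 0, 0.2, 0.2, 0.7, 0, 0, 0, 0.2, 0.2, 0.7, 0, 0, 0]}}

```text
clock: 4.3
tcp_pos: [0.6604, -0.2294, 0.2796]
ee_rot: [-2.213, -2.225, 0.001]
ft_force: [-0.3, 0.7, 0.6]
opening: 0.996
gripper_force: 0.0
```

Call:
{"api": "move_arm", "payload": {"increments": [0, 0, 0.6, 0, 0, 0, 0, 0, 0.6, 0, 0, 0, 0, 0, 0.6, 0, 0, 0, 0, 0, 0.6, 0, 0, 0, 0, 0, 0.6, 0, 0, 0, 0, 0, 0.6, 0, 0, 0]}}

```text
clock: 4.8
tcp_pos: [0.6612, -0.2329, 0.2237]
ee_rot: [2.217, 2.22, 0.003]
ft_force: [0.4, 0.2, -0.1]
opening: 0.999
gripper_force: 0.0
```

Run:
```python
from h import *
p,R,s=state();print(p,s["clock"])
pickle.dump(shot("wrist"),open("w4.pkl","wb"))
```

```text
[ 0.66124403 -0.23289732  0.22368279] 4.8
```

Call:
{"api": "move_arm", "payload": {"increments": [0.9, -0.1, 0, 0, 0, 0, 0.9, -0.1, 0, 0, 0, 0, 0.9, -0.1, 0, 0, 0, 0]}}

```text
clock: 5.1
tcp_pos: [0.6515, -0.1339, 0.2217]
ee_rot: [-2.21, -2.23, -0.007]
ft_force: [1.5, 2.1, -0.7]
opening: 0.996
gripper_force: 0.0
```

Call:
{"api": "move_arm", "payload": {"increments": [0.9, -0.2, 0, 0, 0, 0, 0.9, -0.2, 0, 0, 0, 0, 0.9, -0.2, 0, 0, 0, 0]}}

```text
clock: 5.35
tcp_pos: [0.6302, -0.044, 0.2217]
ee_rot: [-2.21, -2.23, -0.006]
ft_force: [0.8, 2.1, -0.2]
opening: 1.005
gripper_force: 0.0
```

Call:
{"api": "move_arm", "payload": {"increments": [0.9, -0.2, 0.1, 0, 0, 0, 0.9, -0.2, 0.1, 0, 0, 0, 0.9, -0.2, 0.1, 0, 0, 0]}}

```text
clock: 5.6
tcp_pos: [0.609, 0.046, 0.2109]
ee_rot: [-2.209, -2.23, -0.004]
ft_force: [0.7, 1.6, -1.0]
opening: 1.003
gripper_force: 0.0
```

Call:
{"api": "move_arm", "payload": {"increments": [0.8, -0.1, 0.1, 0, 0, 0, 0.8, -0.1, 0.1, 0, 0, 0, 0.8, -0.1, 0.1, 0, 0, 0, 0.8, -0.1, 0.1, 0, 0, 0, 0.8, -0.1, 0.1, 0, 0, 0, 0.8, -0.1, 0.1, 0, 0, 0]}}

```text
clock: 6.1
tcp_pos: [0.6005, 0.1161, 0.2014]
ee_rot: [2.221, 2.22, 0.001]
ft_force: [-0.1, -0.3, -0.2]
opening: 1.002
gripper_force: 0.0
```

Run:
```python
from h import *
p,R,s=state();print(p,s["clock"])
b=shot("wrist");pickle.dump(b,open("w5.pkl","wb"))
c=pickle.load(open("w4.pkl","rb"))
u=[]
for q,X in((b,[.747,.195,.15]),(c,[.744,-.154,.08])):
    u.append(proj(q,X)[0].round().astype(int));print(u[-1])
M=np.zeros((600,800,3),np.uint8)
for q,(x,y),X in((b,u[0],0),(c,u[1],400)):
    crop(q,max(x-32,0),max(y-50,0),65,100,6,"t.png");t=cv2.imread("t.png");M[:t.shape[0],X:X+t.shape[1]]=t
    print(max(x-32,0),max(y-50,0),t.shape)
cv2.imwrite("pics/mix2.png",M)
```

```text
[0.60051941 0.11608899 0.20136993] 6.1
[441 114]
[339 106]
409 64 (600, 390, 3)
307 56 (600, 390, 3)
```

View pics/mix2.png

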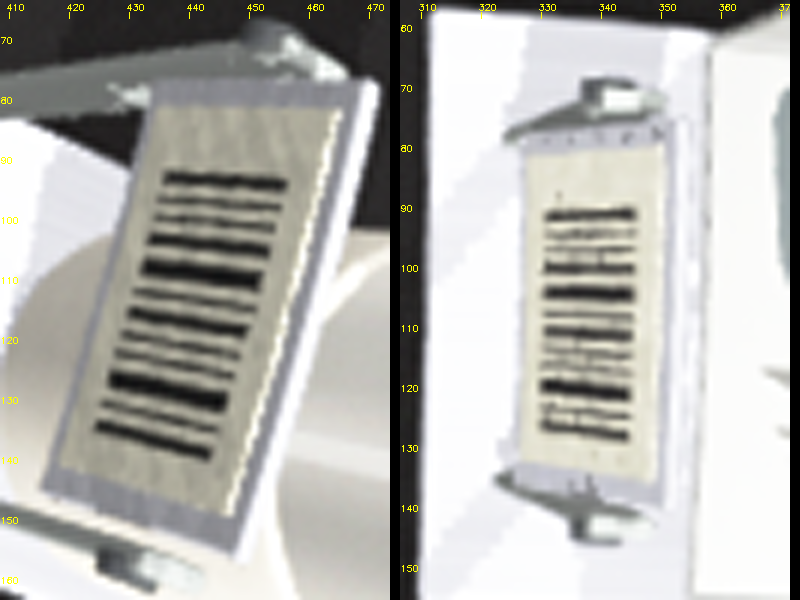

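Both labels are now clear and large: the tall paper's corners are at crop (155,107), (343,107), (63,466) and (229,516), and the low paper's at (527,152), (662,143), (520,464) and (659,482). Refitting with these.

```bash
cat > fit2.py <<'E'
from h import *
from scipy.optimize import least_squares
b=pickle.load(open("w5.pkl","rb"));c=pickle.load(open("w4.pkl","rb"))
nat=lambda p,ox,oy,X:(np.array(p,float)-[X,0]+.5)/6-.5+[ox,oy]
def lab(cam,px,z,x0):
    g=lambda a,h:[[0,a,h],[0,a,-h],[0,-a,h],[0,-a,-h]]
    L=np.array(g(28,19)+g(33,23))[:len(px)]/1e3
    def W(v):return L@Ro.from_euler("ZY",v[2:4]).as_matrix().T+[v[0],v[1],v[4]]
    r=least_squares(lambda v:np.r_[(proj(cam,W(v))-px).ravel(),(v[4]-z)/.002],x0+[0,.3,z])
    print("xyz",r.x[[0,1,4]].round(4),"yaw,dip",np.degrees(r.x[2:4]).round(1),"rms",np.sqrt((r.fun**2).mean()).round(2))
T=[(343,107),(155,107),(229,516),(63,466),(361,78),(152,78),(237,556),(41,490)]
L=[(662,143),(527,152),(659,482),(520,464),(668,122),(526,133),(664,506),(517,484)]
for n in(4,8):
    lab(b,nat(T[:n],409,64,0),.150,[.75,.19]);lab(c,nat(L[:n],307,56,400),.080,[.74,-.15])
E
python3 fit2.py
python3 - <<'E'
from h import *
b=pickle.load(open("w2.pkl","rb"));c=pickle.load(open("w3.pkl","rb"))
n=lambda x,y,ox,oy:((x+.5)/4-.5+ox,(y+.5)/4-.5+oy)
for cam,ps in((b,[n(62,38,308,60),n(1,258,308,60)]),(c,[n(12,17,309,55),n(9,318,309,55)])):
    q=[onz(cam,p,.005) for p in ps];d=q[0]-q[1];print(np.round(q,4),"yaw",np.degrees(np.arctan2(-d[0],d[1])),np.linalg.norm(d))
d=pickle.load(open("d0.pkl","rb"));t=d["top"]
print([onz(t,p,.004).round(3) for p in((181,148),(207.5,155),(274,151.5),(310,151))])
# beaker from w2: centre of base/top
print("beaker rim",onz(b,(216,22),.067),"base",onz(b,(219,39),0))
E
```

```text
xyz [0.7476 0.1958 0.15  ] yaw,dip [-15.    7.7] rms 0.37
xyz [ 0.7433 -0.1548  0.0806] yaw,dip [ 0.6 23.9] rms 0.39
xyz [0.7485 0.1958 0.1487] yaw,dip [-15.    6.8] rms 0.5
xyz [ 0.7437 -0.1549  0.0795] yaw,dip [ 0.5 20.7] rms 0.79
[[0.7463 0.2472 0.005 ]
 [0.7214 0.1508 0.005 ]] yaw -14.449200197925682 0.09949213933710539
[[ 0.7282 -0.0899  0.005 ]
 [ 0.7285 -0.2203  0.005 ]] yaw 0.1579692118014855 0.1304362321106035
[array([0.75 , 0.247, 0.004]), array([0.722, 0.151, 0.004]), array([ 0.729, -0.09 ,  0.004]), array([ 0.728, -0.22 ,  0.004])]
beaker rim [0.57342248 0.31063544 0.067     ] base [0.56919407 0.29898203 0.        ]
```

Run:
```python
from h import *
u=np.array([np.cos(np.radians(21.4)),np.sin(np.radians(21.4)),0])
g=np.array([.5849,.2190,0])-.048*u
c=plan(g+[0,0,.15],down(21.4),2);print(g)
c=plan(g+[0,0,.004],down(21.4),2,c,3)
w=pickle.load(open("w4.pkl","rb"))
q=proj(w,[.62,-.25,.02])[0].round().astype(int);print(q)
x,y=q[0]-60,q[1]-45;print(x,y);crop(w,x,y,125,90,6.4,"pics/hol.png")
```

```text
1 [0.43, -0.3, 0.26, 0.0, 0.0, -0.62]
2 [0.49, 0.18, 0.25, 0.0, 0.0, -0.62]
[0.54020932 0.20148591 0.        ]
1 [0.001, 0.001, 0.731, 0.0, 0.0, 0.001]
2 [0.0, 0.0, 0.731, 0.0, 0.001, 0.001]
[226 182]
166 137
```

View pics/hol.png

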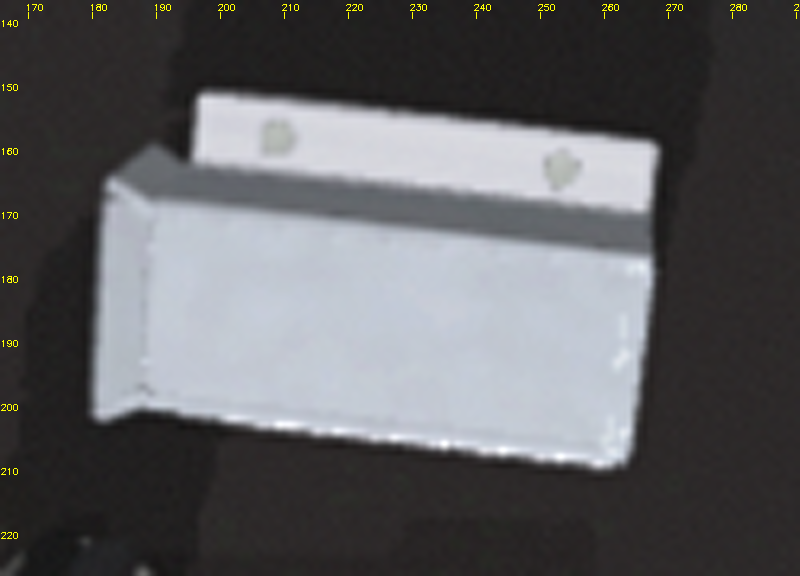

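The crop shows the holster's top face corners at crop (152,198), (653,258), (628,468) and (140,408), with the lips on the robot side. Now I'll grasp.

Call:
{"api": "move_arm", "payload": {"increments": [0.43, -0.3, 0.26, 0, 0, -0.62, 0.43, -0.3, 0.26, 0, 0, -0.62, 0.43, -0.3, 0.26, 0, 0, -0.62, 0.43, -0.3, 0.26, 0, 0, -0.62, 0.43, -0.3, 0.26, 0, 0, -0.62, 0.43, -0.3, 0.26, 0, 0, -0.62, 0.43, -0.3, 0.26, 0, 0, -0.62, 0.43, -0.3, 0.26, 0, 0, -0.62, 0.43, -0.3, 0.26, 0, 0, -0.62], "jaw": 0.75}}

```text
clock: 6.9
tcp_pos: [0.5703, 0.1593, 0.1749]
ee_rot: [0.918, 3.004, 0.0]
ft_force: [0.0, -0.8, -0.3]
opening: 0.754
gripper_force: 0.0
```

Call:
{"api": "move_arm", "payload": {"increments": [0.49, 0.18, 0.25, 0, 0, -0.62, 0.49, 0.18, 0.25, 0, 0, -0.62, 0.49, 0.18, 0.25, 0, 0, -0.62, 0.49, 0.18, 0.25, 0, 0, -0.62, 0.49, 0.18, 0.25, 0, 0, -0.62, 0.49, 0.18, 0.25, 0, 0, -0.62, 0.49, 0.18, 0.25, 0, 0, -0.62, 0.49, 0.18, 0.25, 0, 0, -0.62, 0.49, 0.18, 0.25, 0, 0, -0.62, 0.49, 0.18, 0.25, 0, 0, -0.62, 0.49, 0.18, 0.25, 0, 0, -0.62]}}

```text
clock: 7.82
tcp_pos: [0.5395, 0.2027, 0.1497]
ee_rot: [-0.582, 3.087, 0.0]
ft_force: [0.2, -1.0, -0.2]
opening: 0.752
gripper_force: 0.0
```

Run:
```python
from h import *
w=pickle.load(open("w4.pkl","rb"));n=lambda x,y:((x+.5)/6.4-.5+166,(y+.5)/6.4-.5+137)
P={k:onz(w,n(*p),z) for k,p,z in[("UL",(152,198),.043),("UR",(653,258),.043),("LR",(628,468),.043),("LL",(140,408),.043),("bUL",(197,92),.004),("bUR",(657,143),.004)]}
for k in P:print(k,P[k].round(4))
a=(P["UL"]+P["LL"])/2;e=(P["UR"]+P["LR"])/2
for p,q in(("UL","UR"),("LL","LR"),("bUL","bUR")):
    d=P[q]-P[p];print(np.degrees(np.arctan2(d[1],d[0])),np.linalg.norm(d))
print(a,e)
p,R,s=state();print(p,s["joint_pos"].round(2),s["clock"])
u=np.array([np.cos(np.radians(21.4)),np.sin(np.radians(21.4)),0])
g=np.array([.5849,.2190,0])-.048*u
plan(g+[0,0,.004],down(21.4),2,None,3)
# verify scanner in current view
c=shot("wrist");pickle.dump(c,open("w6.pkl","wb"));m=c["pixels"].min(2)>150
ctr=np.array([.5849,.219,.024]);v=np.array([-u[1],u[0],0])
# white across-profile along several stations
for sx in(-.07,-.02,0,.02,.05):
    ts=np.arange(-.03,.0301,.0005);px=proj(c,ctr+sx*u+ts[:,None]*v).round().astype(int)
    ok=[m[j,i] if 0<=j<384 and 0<=i<512 else False for i,j in px]
    print(sx,ts[ok][[0,-1]] if any(ok) else None)
ts=np.arange(-.1,.1,.0005);px=proj(c,ctr+ts[:,None]*u).round().astype(int)
ok=[m[j,i] if 0<=j<384 and 0<=i<512 else False for i,j in px];print("long",ts[ok][[0,-1]])
```

```text
UL [ 0.5782 -0.2268  0.043 ]
UR [ 0.6716 -0.2386  0.043 ]
LR [ 0.6672 -0.2797  0.043 ]
LL [ 0.5733 -0.2679  0.043 ]
bUL [ 0.5794 -0.2126  0.004 ]
bUR [ 0.6735 -0.2238  0.004 ]
-7.198207577513891 0.0941147442132422
-7.15640368255455 0.0946383568856267
-6.788181741504941 0.09471491709022593
[ 0.57575528 -0.24733022  0.043     ] [ 0.66939233 -0.25912156  0.043     ]
[0.53954488 0.20268135 0.14965688] [-0.56  0.27  0.14  1.7  -0.04  1.17  1.54] 7.8167
1 [-0.001, -0.007, 0.728, 0.0, 0.0, 0.0]
2 [-0.001, -0.007, 0.729, 0.0, 0.0, -0.001]
-0.07 [-0.0145  0.013 ]
-0.02 [-0.0135  0.0135]
0 [-0.014  0.014]
0.02 [-0.013  0.014]
0.05 [-0.0295  0.03  ]
long [-0.08  0.05]
```

Call:
{"api": "move_arm", "payload": {"increments": [0, -0.01, 0.7, 0, 0, 0, 0, -0.01, 0.7, 0, 0, 0, 0, -0.01, 0.7, 0, 0, 0, 0, -0.01, 0.7, 0, 0, 0, 0, -0.01, 0.7, 0, 0, 0]}}

```text
clock: 8.28
tcp_pos: [0.5406, 0.2025, 0.0813]
ee_rot: [-0.589, 3.084, 0.001]
ft_force: [-0.9, 0.5, 0.8]
opening: 0.75
gripper_force: 0.0
```

Call:
{"api": "move_arm", "payload": {"increments": [0, 0, 0.3, 0, 0, 0, 0, 0, 0.5, 0, 0, 0, 0, 0, 0.6, 0, 0, 0, 0, 0, 0.7, 0, 0, 0, 0, 0, 0.75, 0, 0, 0, 0, 0, 0.75, 0, 0, 0, 0, 0, 0.75, 0, 0, 0, 0, 0, 0.75, 0, 0, 0]}}

```text
clock: 8.95
tcp_pos: [0.5405, 0.2025, 0.0057]
ee_rot: [-0.59, 3.084, 0.001]
ft_force: [0.7, -0.1, -0.2]
opening: 0.751
gripper_force: 0.0
```

Call:
{"api": "move_arm", "payload": {"increments": [0, 0, 0, 0, 0, 0, 0, 0, 0, 0, 0, 0, 0, 0, 0, 0, 0, 0, 0, 0, 0, 0, 0, 0, 0, 0, 0, 0, 0, 0, 0, 0, 0, 0, 0, 0, 0, 0, 0, 0, 0, 0, 0, 0, 0, 0, 0, 0, 0, 0, 0, 0, 0, 0, 0, 0, 0, 0, 0, 0], "jaw": 0}}

```text
clock: 9.78
tcp_pos: [0.5397, 0.2022, 0.0045]
ee_rot: [-0.591, 3.086, 0.0]
ft_force: [-0.3, 0.3, 0.8]
opening: 0.321
gripper_force: 30.0
```

Call:
{"api": "move_arm", "payload": {"increments": [0, 0, -0.3, 0, 0, 0, 0, 0, -0.6, 0, 0, 0, 0, 0, -0.9, 0, 0, 0, 0, 0, -0.9, 0, 0, 0, 0, 0, -0.9, 0, 0, 0, 0, 0, -0.9, 0, 0, 0]}}

```text
clock: 10.28
tcp_pos: [0.5392, 0.2021, 0.0939]
ee_rot: [0.591, -3.085, 0.0]
ft_force: [-0.1, 0.0, -0.7]
opening: 0.32
gripper_force: 30.0
```

```bash
cat >> h.py <<'E'
TALL=(np.array([.7478,.1958,.150]),-14.8,7.4);LOW=(np.array([.7436,-.1549,.080]),.4,23.)
HOL=(np.array([.5758,-.2474,0]),-7.1)
def tcp_for(org,yaw,dip,pt,off):
    """TCP pose so that scanner point pt (mm) is at org, with TCP at off (mm) in scanner frame"""
    R=down(yaw,dip);S=np.c_[-R[:,0],R[:,1],-R[:,2]]
    return org+S@((np.array(off)-np.array(pt))/1e3),R
E
python3 - <<'E'
from h import *
p,R,s=state();print(p,s["joint_pos"].round(2),s["clock"],s["opening"],s["gripper_force"])
c=shot("wrist");pickle.dump(c,open("w7.pkl","wb"))
crop(c,150,60,220,170,3.5,"pics/held.png",10)
t=tcp_for(*TALL,(150,0,12),(-48,0,4));print(t[0])
plan(t[0],t[1],2)
E
```

```text
[0.53924849 0.20210166 0.09394937] [-0.55  0.33  0.14  1.75 -0.05  1.06  1.55] 10.2833 0.31978037525847197 29.973472952842712
[0.55696719 0.2462202  0.16756816]
1 [-0.17, 0.17, -0.37, -0.01, 0.04, 0.2]
2 [-0.07, 0.22, -0.38, -0.02, 0.04, 0.2]
```

View pics/held.png

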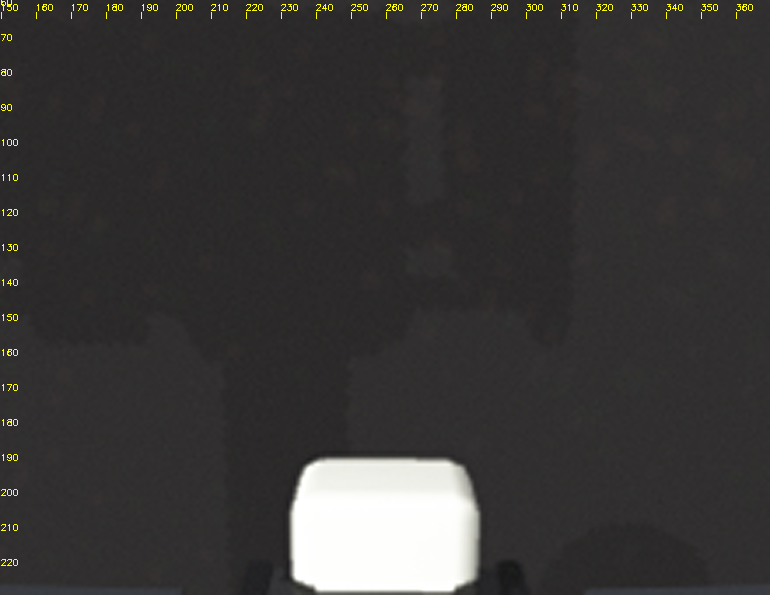

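The grip is centred: the scanner's rear spans columns 232–286, and its edges put the TCP at about x = −47 mm in the scanner frame. Moving to the high label.

```bash
echo 'OFF=(-47,0,4.5)' >> h.py
python3 - <<'E'
from h import *
t=tcp_for(*TALL,(150,0,12),OFF);c=plan(t[0],t[1],2)
E
```

```text
1 [-0.17, 0.17, -0.37, -0.01, 0.04, 0.2]
2 [-0.08, 0.21, -0.38, -0.02, 0.04, 0.2]
```

Call:
{"api": "move_arm", "payload": {"increments": [-0.05, 0.05, -0.12, 0, 0.01, 0.06, -0.12, 0.12, -0.25, -0.01, 0.03, 0.13, -0.17, 0.17, -0.37, -0.01, 0.04, 0.2, -0.17, 0.17, -0.37, -0.01, 0.04, 0.2]}}

```text
clock: 10.67
tcp_pos: [0.5502, 0.2258, 0.1321]
ee_rot: [0.092, -3.076, -0.007]
ft_force: [-0.8, -0.5, -0.3]
opening: 0.319
gripper_force: 30.0
```

Call:
{"api": "move_arm", "payload": {"increments": [-0.03, 0.07, -0.13, -0.01, 0.01, 0.07, -0.05, 0.14, -0.26, -0.01, 0.03, 0.13, -0.08, 0.21, -0.38, -0.02, 0.04, 0.2, -0.08, 0.21, -0.38, -0.02, 0.04, 0.2, -0.08, 0.21, -0.38, -0.02, 0.04, 0.2, -0.08, 0.21, -0.38, -0.02, 0.04, 0.2, -0.08, 0.21, -0.38, -0.02, 0.04, 0.2, -0.08, 0.21, -0.38, -0.02, 0.04, 0.2]}}

```text
clock: 11.33
tcp_pos: [0.5577, 0.2452, 0.1682]
ee_rot: [-0.374, -2.99, -0.033]
ft_force: [-0.0, -0.1, 0.6]
opening: 0.317
gripper_force: 30.0
```

```bash
cat >> h.py <<'E'
def beam(off,lab):
    p,R,s=state();S=np.c_[-R[:,0],R[:,1],-R[:,2]]
    w=p+S@((np.array((75,0,12))-np.array(off))/1e3);d=S[:,0]
    y,q=np.radians(lab[1:]);L=Ro.from_euler("ZY",[y,q]).as_matrix()
    k=L[:,0]@(lab[0]-w)/(L[:,0]@d);h=L.T@(w+k*d-lab[0])
    print("dist",(k*1e3).round(1),"hit y,z mm",(h[1:]*1e3).round(1),"angle",np.degrees(np.arccos(L[:,0]@d)).round(2),s["clock"],np.abs(s["dq"]).max().round(4),s["joint_pos"].round(2))
E
python3 - <<'E'
from h import *
beam(OFF,TALL)
t=tcp_for(*TALL,(150,0,12),OFF);plan(t[0],t[1],1,None,3)
for n in("scene","top","wrist"):pickle.dump(shot(n),open(f"tall_{n}.pkl","wb"))
E
```

```text
dist 75.2 hit y,z mm [1. 0.] angle 0.54 11.3333 0.0123 [-0.61  0.41  0.22  1.49 -0.18  1.35  0.97]
1 [-0.002, 0.008, 0.002, 0.003, -0.001, 0.006]
```

Call:
{"api": "move_arm", "payload": {"increments": [0, 0.01, 0, 0, 0, 0.006, 0, 0.01, 0, 0, 0, 0.006, 0, 0.01, 0, 0, 0, 0.006, 0, 0.01, 0, 0, 0, 0.006, 0, 0.01, 0, 0, 0, 0.006, 0, 0.01, 0, 0, 0, 0.006, 0, 0.01, 0, 0, 0, 0.006, 0, 0.01, 0, 0, 0, 0.006, 0, 0.01, 0, 0, 0, 0.006, 0, 0.01, 0, 0, 0, 0.006, 0, 0.01, 0, 0, 0, 0.006, 0, 0.01, 0, 0, 0, 0.006]}}

```text
clock: 12.48
tcp_pos: [0.5585, 0.2467, 0.1691]
ee_rot: [-0.392, -2.988, -0.034]
ft_force: [0.8, -1.1, -0.3]
opening: 0.319
gripper_force: 30.0
```

Call:
{"api": "move_arm", "payload": {"increments": [0, 0, 0, 0, 0, 0, 0, 0, 0, 0, 0, 0, 0, 0, 0, 0, 0, 0, 0, 0, 0, 0, 0, 0, 0, 0, 0, 0, 0, 0, 0, 0, 0, 0, 0, 0, 0, 0, 0, 0, 0, 0, 0, 0, 0, 0, 0, 0, 0, 0, 0, 0, 0, 0, 0, 0, 0, 0, 0, 0, 0, 0, 0, 0, 0, 0, 0, 0, 0, 0, 0, 0]}}

```text
clock: 13.48
tcp_pos: [0.5585, 0.2467, 0.1691]
ee_rot: [-0.392, -2.988, -0.033]
ft_force: [0.5, 0.5, -0.5]
opening: 0.32
gripper_force: 30.0
```

Run:
```python
from h import *
beam(OFF,TALL)
# check by the top and scene cameras: white end of bar predicted (x=62, top edge) vs observed brightness transitions
p,R,s=state();S=np.c_[-R[:,0],R[:,1],-R[:,2]]
o=p-S@(np.array(OFF)/1e3)
for n in("top","scene"):
    c=shot(n);g=c["pixels"].min(2).astype(int)
    for sx in(-10,20,50):
        ts=np.arange(-24,24.1,1.5);X=o+np.c_[np.full_like(ts,sx),ts,np.full_like(ts,24)]/1e3@S.T
        v=cv2.remap(g.astype(np.float32),*[a.astype(np.float32)[None] for a in proj(c,X).T],cv2.INTER_LINEAR)[0]
        print(n,sx,"white y",ts[v>130][[0,-1]] if (v>130).any() else None)
    ts=np.arange(20,90,1.);X=o+np.c_[ts,ts*0,ts*0+24]/1e3@S.T
    v=cv2.remap(g.astype(np.float32),*[a.astype(np.float32)[None] for a in proj(c,X).T],cv2.INTER_LINEAR)[0]
    print(n,"long",v[::3].astype(int))
# path to low label: retreat back, then across, then in
t=tcp_for(*LOW,(150,0,12),OFF);print(t[0])
q=plan(np.array([.50,.20,.21]),down(-10,7),1)
q=plan(np.array([.50,-.155,.21]),down(0,10),4,q)
q=plan(t[0],t[1],1,q)
```

```text
dist 74.8 hit y,z mm [0.4 1.1] angle 0.11 13.4833 0.002 [-0.61  0.41  0.23  1.49 -0.18  1.35  0.96]
top -10 white y [-24.  24.]
top 20 white y [-7.5 24. ]
top 50 white y [-18.  24.]
top long [155 154 151 151 136  74  39 101 191 220 220 220 219 219 217 178  98  46
  43  39  34  33  34  42]
scene -10 white y [-24.  -6.]
scene 20 white y [-24.  -6.]
scene 50 white y [-24.  -3.]
scene long [ 42  65  88  98  90  78  81  94 100  96  95  92  95  95  89 107 140 174
 179 186 196 196 197 197]
[ 0.55933455 -0.15618644  0.15007025]
1 [0.49, -0.6, -0.35, 0.01, 0.0, -0.05]
1 [-0.16, -0.87, -0.02, 0.0, 0.01, -0.03]
2 [-0.11, -0.88, -0.02, 0.01, 0.0, -0.03]
3 [-0.08, -0.89, -0.01, 0.0, 0.01, -0.03]
4 [-0.03, -0.88, -0.01, 0.01, 0.01, -0.02]
1 [-0.69, -0.01, 0.48, 0.0, 0.14, -0.01]
```

Call:
{"api": "move_arm", "payload": {"increments": [0.12, -0.15, -0.1, 0, 0, -0.01, 0.3, -0.35, -0.2, 0.01, 0, -0.03, 0.49, -0.6, -0.35, 0.01, 0, -0.05, 0.49, -0.6, -0.35, 0.01, 0, -0.05]}}

```text
clock: 13.92
tcp_pos: [0.4995, 0.1969, 0.2133]
ee_rot: [-0.273, -3.003, -0.02]
ft_force: [1.4, 0.4, 1.0]
opening: 0.315
gripper_force: 30.0
```

Call:
{"api": "move_arm", "payload": {"increments": [-0.05, -0.29, -0.01, 0, 0, -0.01, -0.1, -0.58, -0.01, 0, 0, -0.02, -0.16, -0.87, -0.02, 0, 0.01, -0.03]}}

```text
clock: 14.17
tcp_pos: [0.5002, 0.1109, 0.2101]
ee_rot: [-0.197, -2.992, -0.025]
ft_force: [1.4, -0.1, -0.9]
opening: 0.321
gripper_force: 30.0
```

Call:
{"api": "move_arm", "payload": {"increments": [-0.03, -0.29, -0.01, 0, 0, -0.01, -0.07, -0.58, -0.01, 0, 0, -0.02, -0.11, -0.88, -0.02, 0.01, 0, -0.03]}}

```text
clock: 14.42
tcp_pos: [0.4997, 0.0208, 0.2096]
ee_rot: [-0.129, -2.994, -0.006]
ft_force: [0.4, -0.4, -1.0]
opening: 0.318
gripper_force: 30.0
```

Call:
{"api": "move_arm", "payload": {"increments": [-0.03, -0.29, 0, 0, 0, -0.01, -0.05, -0.58, 0, 0, 0, -0.02, -0.08, -0.89, -0.01, 0, 0.01, -0.03]}}

```text
clock: 14.67
tcp_pos: [0.5, -0.0677, 0.2098]
ee_rot: [-0.056, -2.981, -0.013]
ft_force: [0.0, 0.7, -0.9]
opening: 0.32
gripper_force: 30.0
```

Call:
{"api": "move_arm", "payload": {"increments": [-0.01, -0.29, 0, 0, 0, -0.01, -0.02, -0.58, 0, 0.01, 0, -0.02, -0.03, -0.88, -0.01, 0.01, 0.01, -0.02, -0.03, -0.88, -0.01, 0.01, 0.01, -0.02, -0.03, -0.88, -0.01, 0.01, 0.01, -0.02]}}

```text
clock: 15.08
tcp_pos: [0.4998, -0.1564, 0.2096]
ee_rot: [-0.014, -2.965, 0.008]
ft_force: [0.6, 0.4, -0.8]
opening: 0.316
gripper_force: 30.0
```

Run:
```python
from h import *
beam(OFF,LOW);p,R,s=state()
t=tcp_for(*LOW,(150,0,12),OFF);print(p,t[0]);plan(t[0],t[1],1)
```

```text
dist 161.9 hit y,z mm [-4.6 94.7] angle 12.93 15.0833 0.0416 [-0.19  0.26  0.46  1.63 -0.06  1.45  1.84]
[ 0.499801   -0.1564403   0.20959032] [ 0.55933455 -0.15618644  0.15007025]
1 [-0.69, 0.01, 0.48, 0.0, 0.14, -0.01]
```

Call:
{"api": "move_arm", "payload": {"increments": [-0.17, 0, 0.12, 0, 0.04, 0, -0.35, 0, 0.24, 0, 0.08, 0, -0.52, 0.01, 0.36, 0, 0.12, -0.01, -0.69, 0.01, 0.48, 0, 0.14, -0.01, -0.69, 0.01, 0.48, 0, 0.14, -0.01, -0.69, 0.01, 0.48, 0, 0.14, -0.01, -0.69, 0.01, 0.48, 0, 0.14, -0.01, -0.69, 0.01, 0.48, 0, 0.14, -0.01, -0.69, 0.01, 0.48, 0, 0.14, -0.01]}}

```text
clock: 15.83
tcp_pos: [0.5595, -0.1545, 0.1521]
ee_rot: [0.012, -2.748, 0.004]
ft_force: [0.3, 0.1, 0.0]
opening: 0.317
gripper_force: 30.0
```

Run:
```python
from h import *
beam(OFF,LOW)
t=tcp_for(*LOW,(150,0,12),OFF);plan(t[0],t[1],1,None,3)
```

```text
dist 75.7 hit y,z mm [2.1 3.6] angle 0.49 15.8333 0.0041 [-0.14  0.61  0.44  1.34 -0.14  1.62  1.88]
1 [-0.006, -0.017, 0.02, -0.001, 0.005, 0.001]
```

Call:
{"api": "move_arm", "payload": {"increments": [0, -0.02, 0.02, 0, 0.005, 0, 0, -0.02, 0.02, 0, 0.005, 0, 0, -0.02, 0.02, 0, 0.005, 0, 0, -0.02, 0.02, 0, 0.005, 0, 0, -0.02, 0.02, 0, 0.005, 0, 0, -0.02, 0.02, 0, 0.005, 0]}}

```text
clock: 16.33
tcp_pos: [0.5587, -0.1564, 0.1485]
ee_rot: [0.013, -2.738, 0.004]
ft_force: [-0.2, -0.2, -1.3]
opening: 0.32
gripper_force: 30.0
```

Run:
```python
from h import *
beam(OFF,LOW)
t=tcp_for(*LOW,(150,0,12),OFF);plan(t[0],t[1],1,None,3)
```

```text
dist 74.9 hit y,z mm [ 0.2 -2.2] angle 0.19 16.3333 0.0009 [-0.13  0.62  0.44  1.33 -0.13  1.63  1.88]
1 [0.001, 0.002, -0.017, -0.001, -0.002, 0.001]
```

Call:
{"api": "move_arm", "payload": {"increments": [0, 0, -0.01, 0, 0, 0, 0, 0, -0.01, 0, 0, 0, 0, 0, -0.01, 0, 0, 0, 0, 0, -0.01, 0, 0, 0, 0, 0, -0.01, 0, 0, 0, 0, 0, -0.01, 0, 0, 0, 0, 0, -0.01, 0, 0, 0, 0, 0, -0.01, 0, 0, 0, 0, 0, -0.01, 0, 0, 0, 0, 0, -0.01, 0, 0, 0, 0, 0, -0.01, 0, 0, 0, 0, 0, -0.01, 0, 0, 0]}}

```text
clock: 17.33
tcp_pos: [0.5591, -0.1564, 0.1494]
ee_rot: [0.013, -2.737, 0.004]
ft_force: [-0.2, -0.7, -0.3]
opening: 0.317
gripper_force: 30.0
```

Call:
{"api": "move_arm", "payload": {"increments": [0, 0, 0, 0, 0, 0, 0, 0, 0, 0, 0, 0, 0, 0, 0, 0, 0, 0, 0, 0, 0, 0, 0, 0, 0, 0, 0, 0, 0, 0, 0, 0, 0, 0, 0, 0, 0, 0, 0, 0, 0, 0, 0, 0, 0, 0, 0, 0, 0, 0, 0, 0, 0, 0, 0, 0, 0, 0, 0, 0, 0, 0, 0, 0, 0, 0, 0, 0, 0, 0, 0, 0]}}

```text
clock: 18.33
tcp_pos: [0.5591, -0.1564, 0.1494]
ee_rot: [0.013, -2.737, 0.004]
ft_force: [-0.0, -0.6, -0.1]
opening: 0.315
gripper_force: 30.0
```

Run:
```python
from h import *
beam(OFF,LOW)
h=np.array([np.cos(np.radians(HOL[1])),np.sin(np.radians(HOL[1])),0]);R=down(HOL[1])
# scanner underside 2 mm above bore floor (z=12); nose at d from mouth
T=lambda d:HOL[0]+h*(d-.122)+[0,0,.012+.0045]
p,Rc,_=state()
q=plan(np.array([.49,-.17,.17]),down(0,15),1)
q=plan(T(-.04)+[0,0,.06],R,2,q);q=plan(T(-.025),R,1,q);print(q[0])
q=plan(T(.09),R,2,q,3);print(q[0])
```

```text
dist 74.9 hit y,z mm [ 0.2 -1.3] angle 0.2 18.3333 0.0014 [-0.13  0.62  0.44  1.33 -0.13  1.63  1.88]
1 [0.72, -0.13, 0.08, 0.0, -0.09, 0.01]
1 [0.24, -0.29, 0.55, -0.01, -0.08, 0.04]
2 [0.28, -0.31, 0.52, 0.0, -0.09, 0.03]
1 [-0.14, 0.01, 0.6, 0.0, 0.0, 0.0]
[ 0.4296637  -0.22882153  0.01609598]
1 [-0.577, -0.006, 0.001, -0.002, 0.002, 0.002]
2 [-0.576, -0.004, -0.001, -0.002, 0.001, 0.003]
[ 0.54403881 -0.24342794  0.01649073]
```

Call:
{"api": "move_arm", "payload": {"increments": [0.24, -0.04, 0.03, 0, -0.03, 0, 0.48, -0.09, 0.05, 0, -0.06, 0, 0.72, -0.13, 0.08, 0, -0.09, 0.01, 0.72, -0.13, 0.08, 0, -0.09, 0.01]}}

```text
clock: 18.67
tcp_pos: [0.4852, -0.1727, 0.172]
ee_rot: [-0.018, -2.881, 0.006]
ft_force: [1.1, -1.4, -0.8]
opening: 0.319
gripper_force: 30.0
```

Call:
{"api": "move_arm", "payload": {"increments": [0.12, -0.14, 0.27, 0, -0.04, 0.02, 0.24, -0.29, 0.55, -0.01, -0.08, 0.04, 0.24, -0.29, 0.55, -0.01, -0.08, 0.04]}}

```text
clock: 18.92
tcp_pos: [0.4428, -0.2017, 0.1187]
ee_rot: [-0.119, -2.995, -0.007]
ft_force: [-1.7, -0.5, -2.4]
opening: 0.319
gripper_force: 30.0
```

Call:
{"api": "move_arm", "payload": {"increments": [0.14, -0.15, 0.26, 0, -0.05, 0.02, 0.28, -0.31, 0.52, 0, -0.09, 0.03, 0.28, -0.31, 0.52, 0, -0.09, 0.03, 0.28, -0.31, 0.52, 0, -0.09, 0.03]}}

```text
clock: 19.25
tcp_pos: [0.4124, -0.228, 0.0749]
ee_rot: [0.188, 3.135, -0.008]
ft_force: [0.3, 0.6, -1.0]
opening: 0.322
gripper_force: 30.0
```

Call:
{"api": "move_arm", "payload": {"increments": [0, 0.01, 0.2, 0, 0, 0, 0, 0.01, 0.4, 0, 0, 0, 0, 0.01, 0.6, 0, 0, 0, 0, 0.01, 0.6, 0, 0, 0, 0, 0.01, 0.6, 0, 0, 0, 0, 0.01, 0.6, 0, 0, 0]}}

```text
clock: 19.75
tcp_pos: [0.417, -0.2275, 0.0173]
ee_rot: [0.182, 3.131, -0.011]
ft_force: [0.4, 1.8, -0.5]
opening: 0.319
gripper_force: 30.0
```

```bash
cat > ins.py <<'E'
from h import *
import sys
h=np.array([np.cos(np.radians(HOL[1])),np.sin(np.radians(HOL[1])),0]);R=down(HOL[1])
T=lambda d:HOL[0]+h*(d-.122)+[0,0,.012+.0045]
p,Rc,s=state();print(p,Ro.from_matrix(R.T@Rc).as_rotvec(degrees=True).round(2),s["clock"],"nose depth",h@(p-HOL[0])+.122,s["ft_force"].round(1))
for d in map(float,sys.argv[1:]):plan(T(d),R,1,None,3)
E
python3 ins.py -.025 .0
```

```text
[ 0.41703414 -0.22752407  0.01730214] [ 0.39 -0.35 -0.43] 19.75 nose depth -0.03800512463273539 [ 0.4  1.8 -0.5]
1 [-0.13, -0.002, 0.009, -0.004, 0.004, 0.005]
1 [-0.38, -0.004, 0.01, -0.004, 0.004, 0.005]
```

Call:
{"api": "move_arm", "payload": {"increments": [-0.12, 0, 0.01, -0.004, 0.004, 0.005, -0.25, 0, 0.01, -0.004, 0.004, 0.005, -0.25, 0, 0.01, -0.004, 0.004, 0.005, -0.25, 0, 0.01, -0.004, 0.004, 0.005, -0.25, 0, 0.01, -0.004, 0.004, 0.005]}}

```text
clock: 20.17
tcp_pos: [0.4404, -0.2302, 0.0158]
ee_rot: [-0.196, -3.135, -0.0]
ft_force: [-0.5, 0.6, -0.8]
opening: 0.317
gripper_force: 30.0
```

```bash
python3 ins.py .03 .086
python3 - <<'E'
from h import *
# where does the top camera see the scanner's white long edges and the holster's top edges (same frame)?
c=shot("top");g=c["pixels"].astype(np.float32).min(2)
y=np.radians(HOL[1]);h=np.array([np.cos(y),np.sin(y),0]);v=np.array([-np.sin(y),np.cos(y),0])
def prof(x,z):
    ts=np.arange(-40,40.1,1.)
    X=HOL[0]+h*x/1e3+ts[:,None]/1e3*v+[0,0,z/1e3]
    return ts,cv2.remap(g,*[a.astype(np.float32)[None] for a in proj(c,X).T],cv2.INTER_LINEAR)[0]
for x,z in((-50,36),(-40,36),(-30,36),(30,43),(50,43),(70,43)):
    t,q=prof(x,z);print(x,q[::2].astype(int))
E
```

```text
[ 0.44044679 -0.23024131  0.01577833] [0.   0.05 0.04] 20.1667 nose depth -0.014436153805093999 [-0.5  0.6 -0.8]
1 [-0.444, -0.003, -0.008, 0.0, -0.001, 0.0]
1 [-1.004, -0.002, -0.008, 0.0, -0.001, 0.0]
-50 [179 179 180 180 173 144 145 175 179 173 172 163 133 126 136 156 172 173
 165 146 129 118 112 122 177 196 169 117  60  41  27  27  26  27  27  26
  24  23  25  26  25]
-40 [176 175 170 153 134 158 178 174 171 168 146 113 145 171 172 172 171 149
 123 107 105 139 179 214 217 210 170 121  62  34  27  25  24  23  23  25
  23  20  22  24  24]
-30 [159 144 148 157 168 172 172 161 146 137 141 164 172 173 154 131 114 109
 126 167 216 219 219 219 215 204 165 111  67  33  27  25  26  25  23  24
  26  29  29  26  25]
30 [ 31  33  35  34  62 136 174 188 186 181 165 156 157 158 160 160 159 158
 158 160 160 160 160 159 158 157 157 159 160 139 118 104 117 157 167 170
 170 164 144 102  47]
50 [ 33  35  36  43  58 109 180 186 187 177 168 160 157 157 158 159 158 158
 158 158 158 158 158 159 158 158 158 158 156 146 107 100 131 151 168 168
 169 171 139  73  40]
70 [ 33  34  34  35  84 154 172 180 173 166 159 158 159 159 160 160 160 158
 158 157 157 157 157 158 158 157 156 157 156 150 131  99 122 164 160 156
 159 164 170 118  45]
```

Call:
{"api": "move_arm", "payload": {"increments": [-0.1, 0, -0.008, 0, 0, 0, -0.18, 0, -0.008, 0, 0, 0, -0.26, 0, -0.008, 0, 0, 0, -0.34, 0, -0.008, 0, 0, 0, -0.44, 0, -0.008, 0, 0, 0, -0.44, 0, -0.008, 0, 0, 0, -0.44, 0, -0.008, 0, 0, 0]}}

```text
clock: 20.8
tcp_pos: [0.4847, -0.2356, 0.0157]
ee_rot: [-0.195, -3.134, 0.0]
ft_force: [0.3, 0.1, -0.7]
opening: 0.317
gripper_force: 30.0
```

```bash
python3 ins.py .06 .086 .09
```

```text
[ 0.48465146 -0.23563904  0.01566387] [0.02 0.1  0.02] 20.8 nose depth 0.030096719686785706 [ 0.3  0.1 -0.7]
1 [-0.299, -0.004, -0.009, 0.0, -0.001, 0.0]
1 [-0.559, -0.004, -0.009, 0.0, -0.001, 0.0]
1 [-0.599, -0.004, -0.009, 0.0, -0.001, 0.0]
```

Call:
{"api": "move_arm", "payload": {"increments": [-0.1, 0, 0, 0, 0, 0, -0.2, 0, 0, 0, 0, 0, -0.3, 0, 0, 0, 0, 0, -0.4, 0, 0, 0, 0, 0, -0.5, 0, 0, 0, 0, 0, -0.5, 0, 0, 0, 0, 0, -0.5, 0, 0, 0, 0, 0]}}

```text
clock: 21.38
tcp_pos: [0.5339, -0.2419, 0.0156]
ee_rot: [-0.195, -3.134, 0.0]
ft_force: [0.2, -0.0, -0.1]
opening: 0.324
gripper_force: 30.0
```

Call:
{"api": "move_arm", "payload": {"increments": [-0.02, 0, 0, 0, 0, 0, -0.04, 0, 0, 0, 0, 0, -0.06, 0, 0, 0, 0, 0, -0.08, 0, 0, 0, 0, 0, -0.08, 0, 0, 0, 0, 0, -0.08, 0, 0, 0, 0, 0]}}

```text
clock: 21.88
tcp_pos: [0.5418, -0.2428, 0.0159]
ee_rot: [-0.196, -3.134, -0.0]
ft_force: [-0.4, 0.1, -0.1]
opening: 0.317
gripper_force: 30.0
```

```bash
python3 ins.py .09
```

```text
[ 0.54183997 -0.24282745  0.01585411] [-0.    0.07  0.04] 21.8833 nose depth 0.08773520306257931 [-0.4  0.1 -0.1]
1 [-0.023, -0.003, -0.006, 0.0, -0.001, 0.0]
```

Call:
{"api": "move_arm", "payload": {"increments": [-0.01, 0, 0, 0, 0, 0, -0.02, 0, 0, 0, 0, 0, -0.03, 0, 0, 0, 0, 0, -0.03, 0, 0, 0, 0, 0, -0.03, 0, 0, 0, 0, 0]}}

```text
clock: 22.3
tcp_pos: [0.5442, -0.2431, 0.0156]
ee_rot: [-0.196, -3.133, -0.001]
ft_force: [-3.5, 0.3, -0.1]
opening: 0.315
gripper_force: 30.0
```

Call:
{"api": "move_arm", "payload": {"increments": [-0.01, 0, 0, 0, 0, 0, -0.02, 0, 0, 0, 0, 0, -0.02, 0, 0, 0, 0, 0, -0.02, 0, 0, 0, 0, 0]}}

```text
clock: 22.63
tcp_pos: [0.5442, -0.2434, 0.015]
ee_rot: [-0.197, -3.129, -0.002]
ft_force: [-10.6, 1.6, 2.8]
opening: 0.322
gripper_force: 30.0
```

Call:
{"api": "move_arm", "payload": {"increments": [0.01, 0, 0, 0, 0, 0, 0.01, 0, 0, 0, 0, 0, 0.01, 0, 0, 0, 0, 0]}}

```text
clock: 22.88
tcp_pos: [0.5442, -0.2434, 0.0153]
ee_rot: [-0.196, -3.131, -0.001]
ft_force: [-7.4, 2.0, 1.0]
opening: 0.322
gripper_force: 30.0
```

Call:
{"api": "move_arm", "payload": {"increments": [0, 0, 0, 0, 0, 0, 0, 0, 0, 0, 0, 0, 0, 0, 0, 0, 0, 0, 0, 0, 0, 0, 0, 0, 0, 0, 0, 0, 0, 0, 0, 0, 0, 0, 0, 0], "jaw": 0.6}}

```text
clock: 23.38
tcp_pos: [0.5461, -0.2433, 0.016]
ee_rot: [-0.195, -3.135, -0.0]
ft_force: [0.0, -0.2, -0.2]
opening: 0.588
gripper_force: 0.0
```

Call:
{"api": "move_arm", "payload": {"increments": [0, 0, -0.1, 0, 0, 0, 0, 0, -0.3, 0, 0, 0, 0, 0, -0.6, 0, 0, 0, 0, 0, -1, 0, 0, 0, 0, 0, -1, 0, 0, 0, 0, 0, -1, 0, 0, 0]}}

```text
clock: 23.88
tcp_pos: [0.5476, -0.244, 0.119]
ee_rot: [0.196, 3.131, -0.001]
ft_force: [-0.1, 0.7, -1.0]
opening: 0.601
gripper_force: 0.0
```

Call:
{"api": "move_arm", "payload": {"increments": [0.5, 0, -1, 0, 0, 0, 0.5, 0, -1, 0, 0, 0, 0.5, 0, -1, 0, 0, 0, 0.5, 0, -1, 0, 0, 0, 0.5, 0, -1, 0, 0, 0]}}

```text
clock: 24.3
tcp_pos: [0.4965, -0.2372, 0.2168]
ee_rot: [0.196, 3.134, 0.001]
ft_force: [-0.6, -0.5, -0.3]
opening: 0.597
gripper_force: 0.0
```

Run:
```python
from h import *
p,R,s=state();print(p,s["clock"],s["opening"])
y=np.radians(HOL[1]);h=np.array([np.cos(y),np.sin(y),0]);v=np.array([-np.sin(y),np.cos(y),0])
for n in("top","wrist","scene"):
    c=shot(n);g=c["pixels"].astype(np.float32).min(2)
    P=lambda X:cv2.remap(g,*[a.astype(np.float32)[None] for a in proj(c,X).T],cv2.INTER_LINEAR)[0].astype(int)
    t=np.arange(-76,0,2.)/1e3;print(n,"long -76..",P(HOL[0]+t[:,None]*h+[0,0,.034]))
    t=np.arange(-24,25,2.)/1e3;print("across@-55 -24..",P(HOL[0]-.055*h+t[:,None]*v+[0,0,.034]))
```

```text
[ 0.49646637 -0.2372062   0.21684996] 24.3 0.597182114146573
top long -76.. [127 126 125 126 126 124 124 123 123 122 122 121 121 120 119 118 117 118
 119 120 122 125 129 134 145 150 143 134 125 116 108 106 103 100  95  91
  86  80]
across@-55 -24.. [138 136 134 133 130 130 129 129 128 127 126 124 122 119 116 114 113 109
 104  96  83  59  48  46  42]
wrist long -76.. [ 40  39  41  42  46 135 171 200 252 254 255 255 255 255 255 197 255 255
 221 248 255 255 203 255 255 219 255 255 252 229 255 254 224 215 208 173
 160 185]
across@-55 -24.. [ 42  39  38  37  37 153 255 255 255 255 255 255 255 255 255 255 255 255
 247 169  35  34  34  33  34]
scene long -76.. [160 162 163 166 173 183 200 214 220 222 223 223 219 203 189 193 193 191
 197 205 198 192 196 193 191 196 205 197 193 194 185 174 167 154 149 149
 148 145]
across@-55 -24.. [101 165 196 207 218 228 229 227 225 225 225 224 223 223 223 222 207 173
 106  55  31  30  29  29  29]
```

```bash
python3 -c "
from station import ctrl
print(ctrl.finish_job())"
```

```text
the job is handed in; nothing more can be done
None
```

The job is handed in at about 24 s: I held the scanner still on the high label, then the low one (over a second each; computed distance 75 mm, beam about 1 mm from the middle), then slid it fully into its holster and let go, touching nothing else as far as the force readings show.

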